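# Feel for a crossed thread on a jar lid

### The arm

A 6-joint arm with a two-finger parallel gripper is mounted at the origin on the work surface. World frame = base frame: x ahead of the robot, y to its left, z up, the work surface at z = 0. Lengths are in mm, angles in rad, forces in N, time in s.
With the tool pointing down it reaches from about 275 to 750 mm from the base axis. Payload 10.2 kg.
Tool frame: the origin (TCP) lies between the finger pads; the fingertips stand ctrl.tips_ahead ahead of it and the grasp point (between the pads) lies 8 mm behind it (ctrl.tips_ahead is the distance from the TCP to the fingertips, in mm); z points along the fingers, y is the direction in which the jaws open and shut (so a half turn about z gives the same grasp; the last joint's range is limited). The gripper opens to 85 mm and grips with 20 to 120 N. Pads are 22 mm wide; open, the fingers measure 114 mm over their backs; the gripper's body (76 mm by 85 mm) begins 54 mm behind the grasp point. The pads swing forward as they close: fully open they stand 13 mm farther back than shut.
Start: joints at [1.097, 0.313, 1.498, -0, 1.331, -0.223], TCP at [130.307, 508.578, 242.294] pointing down, gripper open.
Joint ranges: [-2.94, 2.94], [-0.97, 2.17], [0.19, 2.56], [-1.23, 4.37], [0.02, 3.11], [-2.88, 2.88]. Speed limits (rad/s): [2.39, 2.39, 3.01, 3.14, 3.14, 3.14].

### API

Orientations are given as a unit quaternion [w, x, y, z].
In Python, from rig import ctrl gives the robot as it stands. The module is installed in compiled form; this text tells all that it offers.
- The arm moves only by the tool move_arm, never from a script. Its argument "motion" is a list of rows, each an object with "offset": the shift along the tool's x, y, z in m, a list of three; "angular": the turn, a rotation vector about the tool's x, y, z in degrees, a list of three; "jaw": the finger opening in m, from 0 to 0.0854. In form: [{"offset": [tx, ty, tz], "angular": [ax, ay, az], "jaw": jaw}, ...]. A call has 1 to 5 rows; each row is the pose to reach, as a shift and turn from the pose commanded when the call began, along the tool's axes at that moment; what a row does not reach only later rows make up. A row lasts 1/8 s, in which the tool goes at most 62.5 mm and 10.7 degrees, less where a joint would pass 70% of its speed; a pose out of reach is approached as far as the arm can. A call with a gripper value outside its range is refused whole. The fingers move at their own pace and stop on an object; "squeeze" is the grip in N (left out, the last holds). Time passes only in rows, so rows that repeat a pose let the fingers close. It gives the time, the measured TCP pose, the force and the opening at its end, in the units of the state.
- ctrl.sense(): the state, without advancing time (a new reading comes with each control period).
- ctrl.capture(name): name is "scene" or "top"; returns a dict with "img" (400x640x3 uint8, red, green, blue), "intrinsics" (3x3 intrinsics, pixels), "rvec" (rotation vector, rad) and "tvec" (3), from world to camera coordinates, as OpenCV has them. Camera axes: x right, y down, z forward; pixel columns grow to the right and rows downward; lengths in mm; the calibration is good to about 2 mm. A picture is of the moment at which its call begins. There is no depth.
- ctrl.finish_job(): hands the job in, once; it reports no verdict.
The state is a dict: "time_s": time; "joints": joint angles; "dq": joint speeds; "tau": joint torques, N m; "eef_pos": TCP position; "ee_rot": TCP orientation; "force": force on the tool from outside, world axes, zero at the start; "wrist_torque": the same for the moment, N m; "grip_width": opening from 0.0 (shut) to 1.0 (fully open).
Only numpy, scipy, OpenCV 4.12 (cv2) and the standard library are available. Lean on these libraries where they do the work, as an engineer would, in place of code of your own. Each camera call takes 0.05 s, during which the arm holds its last target. There are 200 camera calls.

### The job

The lid of the jar clamped in the wooden holder has been set on crooked. Grip that lid, start screwing it on gently (clockwise seen from above) only until you feel it bind, and stop there without forcing the crossed threads; then back it off by about an eighth of a turn and let go, leaving it loose on the jar. Leave the taller free-standing jar alone.

Things in the scene. Friction and masses are not known exactly. Their poses are not given: they have to be found in the camera images.
- lid_top (a point): Centre of the lid's top face, 152 mm above the table, z up. Round aluminium screw lid, 56 mm across, 22 mm high, ribbed, a dark radial line on top; grip across it from above at any yaw. Its squat amber jar (72 mm across) is held fast in a wooden holder (base 120 x 150 mm, jaws ending 89 mm below the lid top) and cannot turn. Fingertips may reach 35 mm below the lid top, beside the bare neck.
- lid (a joint): Angle of the lid on its thread, rad, growing as it is screwed on (clockwise from above). Starts between 0.5 and 1.2; can be unscrewed to 0. Turns freely (0.03 N m) until the crossed threads bind, 0.4 to 1.1 rad of screwing on from the start; there it stops growing. The lid neither rises nor comes off, and one grasp is enough.
- thread (a joint): How far the bound threads are being forced, rad: 0 while the lid runs freely or is released; after the bind it grows with all further clockwise turning, resisting with a springy 2 N m per rad that returns when let go. The bind is clearly felt from 0.06 (0.12 N m) up; at 0.32 (0.64 N m) the threads are spoilt.
- tall_jar: Bystander: a taller amber jar, 72 mm across and 172 mm high with its lid, which is of the same kind. Origin at the centre of its underside, z up. It stands loose on the table, not in a holder, to the left or right of the work.
Things that resemble listed ones, but are neither listed nor needed, are in the scene too. There is more than one size of the part that bears lid_top; the job needs the smallest.

How it is judged (in metres and radians):
On the way, in this order (a step that is already met when the one before it is completed fails the run):
1. the lid has been screwed on until it binds (threads pressed by at least 0.06 rad) (value of joint thread above 0.06 rad), for 0.1 s.
2. the lid has been backed off by at least 0.35 rad from the bind (value of joint lid below 1.25 rad and value of joint thread below 0.05 rad), for 0.1 s.
At the end, for the whole second after the job is handed in: The lid, having been brought to its bind, rests 0.35 to 1.3 rad (20 to 75 degrees) back from where it bound, still and released, with no strain left in the threads (within 0.05 rad) (all of step 2 and value of joint lid above 0.3 rad and value of joint thread above -0.05 rad and velocity of joint lid between -0.05 and 0.05 rad/s); the robot touches nothing.
It fails at once if the crossed threads are forced (more than 0.32 rad beyond the bind) (value of joint thread above 0.32 rad).
It fails at once if the tall jar is moved by more than 30 mm (distance of tall_jar from where it was at the start of the episode above 0.03 m).
It also fails if it takes over 51 s, if anything falls off the work surface, if the arm or the gripper's body presses on something with over 40 N, if the wrist force passes 120 N, or if a joint passes its speed limit or range.

## Working session

There is one attempt and no reset: what is moved stays moved. The work goes in short steps, Python scripts to look and compute and a tool call to move; the robot and the scene stay as the last step left them, time stands still between calls to the robot, and variables do not carry over. Pictures are saved under pics/ and viewed, about 8 in all and at most 12, crops included, and the job is handed in when it is done.

Besides the shell and the picture viewer there is one more tool, called after "Emit:" by a JSON object that holds its "method" and its "body", one argument or row to a line. move_arm: Moves the arm, as the interface text tells. Its arguments: {"type":"object","properties":{"motion":{"type":"array","items":{"type":"object","properties":{"offset":{"type":"array","items":{"type":"number"}},"angular":{"type":"array","items":{"type":"number"}},"jaw":{"type":"number"}}}},"squeeze":{"type":"number"}},"required":["motion"]}

```bash
mkdir -p pics
python3 - <<'E'
from rig import ctrl
import cv2,numpy as np
for n in("scene","top"):
    c=ctrl.capture(n);cv2.imwrite(f"pics/{n}0.png",c["img"][...,::-1]);np.savez(f"{n}0.npz",**c)
    R=cv2.Rodrigues(np.array(c["rvec"],float))[0];print(n,-R.T@np.ravel(c["tvec"]),R[2],np.array(c["intrinsics"])[0])
print(ctrl.sense(),ctrl.tips_ahead)
E
```

```text
scene [1094.94989516  -21.75771303  764.59771964] [-0.74779992  0.01700641 -0.66370631] [373.99312178   0.         312.77902616]
top [ 225.10365561    9.76031049 1148.66237631] [ 0.17287065 -0.01062115 -0.98488727] [408.90443537   0.         317.97998756]
{'time_s': 0.1, 'joints': array([ 1.09659290e+00,  3.13433032e-01,  1.49834698e+00, -7.54459451e-06,
        1.33099560e+00, -2.23356233e-01]), 'dq': array([-0.00031119, -0.00062434, -0.00029264,  0.00061617,  0.00040577,
        0.00068685]), 'tau': array([ 3.30150069e-03, -4.12897325e+01, -2.60143948e+01, -1.17066593e-04,
        3.03005254e-03,  1.02427285e-05]), 'eef_pos': array([130.21096175, 508.37945938, 241.77766411]), 'ee_rot': array([-1.98695232e-04,  1.25094101e-01,  9.92144705e-01, -5.57117601e-04]), 'force': array([ 0.7353604 , -0.33562829, -0.73135279]), 'wrist_torque': array([ 0.01183164, -0.00145003,  0.02769187]), 'grip_width': 0.9966442297361617} 11.0
```

View pics/scene0.png

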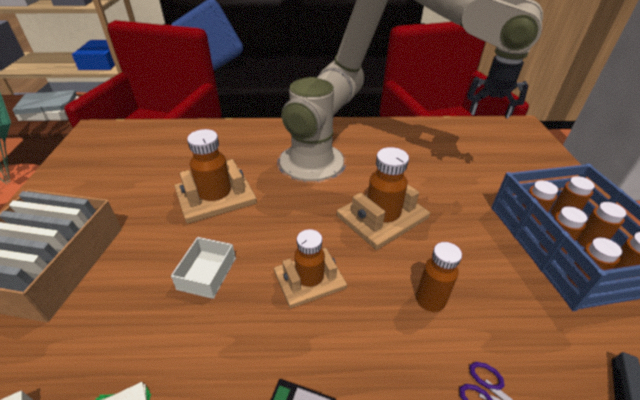

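View pics/top0.png

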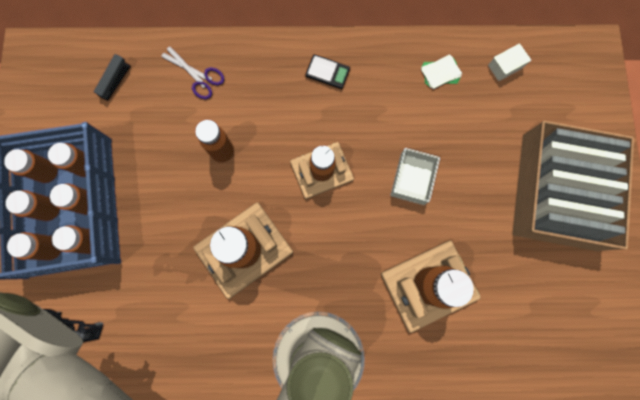

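The top picture shows three clamped jars: top-view pixels (322,157), (229,244) and (456,288), or (309,240), (391,160) and (203,142) in the scene view. The free tall jar is at top (208,132). The holder at (322,157) is the smallest and should be the one meant. I'll check its size and enlarge it.

```bash
cat > h.py <<'E'
import numpy as np,cv2
def ray(c,uv):
    R=cv2.Rodrigues(np.array(c["rvec"],float))[0];t=np.ravel(c["tvec"])
    return -R.T@t, R.T@np.linalg.solve(np.array(c["intrinsics"],float),[*uv,1])
def plane(c,uv,z):
    o,d=ray(c,uv);return o+d*(z-o[2])/d[2]
def proj(c,p): return cv2.projectPoints(np.array([p],float),np.array(c["rvec"],float),np.array(c["tvec"],float),np.array(c["intrinsics"],float),None)[0].ravel()
def white(img,box):
    x0,y0,x1,y1=box;s=cv2.cvtColor(img[y0:y1,x0:x1],cv2.COLOR_RGB2HSV)
    m=((s[...,1]<50)&(s[...,2]>185)).astype(np.uint8)
    k=max(cv2.findContours(m,0,1)[0],key=cv2.contourArea)+np.array([x0,y0])
    return k
E
python3 - <<'E'
from h import *
t=dict(np.load("top0.npz"));s=dict(np.load("scene0.npz"))
for n,b in dict(small=(300,135,345,180),mid=(205,220,255,270),left=(430,265,480,310),free=(190,115,225,150)).items():
    k=white(t["img"],b);c,r=cv2.minEnclosingCircle(k);e=cv2.fitEllipse(k)
    P=plane(t,e[0],152);print(n,e,P.round(),"diam@152",2*r*np.linalg.norm(plane(t,(c[0]+1,c[1]),152)-plane(t,c,152)),"scene px",proj(s,P))
# base corners
for uv in((291,166),(340,145),(353,178),(305,197)): print(plane(t,uv,15).round())
k=white(s["img"],(295,228,325,258));print(cv2.fitEllipse(k))
a=cv2.resize(t["img"][120:205,280:365],(400,400),interpolation=3);b=cv2.resize(s["img"][225:305,270:350],(400,400),interpolation=3)
cv2.imwrite("pics/crop1.png",np.hstack([a,b])[...,::-1])
E
```

```text
small ((322.4167175292969, 155.92527770996094), (20.44243049621582, 21.49535369873047), 95.851318359375) [515. -14. 152.] diam@152 55.886191361351614 scene px [310.45945336 237.65533511]
mid ((227.47177124023438, 244.16490173339844), (34.12290954589844, 35.40903854370117), 55.835853576660156) [296. 220. 152.] diam@152 87.32606502521855 scene px [395.6871775  177.16431444]
left ((455.22998046875, 287.884033203125), (34.36734390258789, 36.71263122558594), 149.0115509033203) [ 185. -327.  152.] diam@152 89.84918248391497 scene px [200.328108  156.0304734]
free ((206.49508666992188, 130.09988403320312), (20.30150604248047, 22.08734703063965), 62.32717514038086) [586. 281. 152.] diam@152 58.07759724530877 scene px [449.87494345 260.12251684]
[526.  73.  15.]
[587. -68.  15.]
[ 489. -103.   15.]
[436.  34.  15.]
((308.99908447265625, 238.3544921875), (17.47616195678711, 23.96428108215332), 89.57185363769531)
```

View pics/crop1.png

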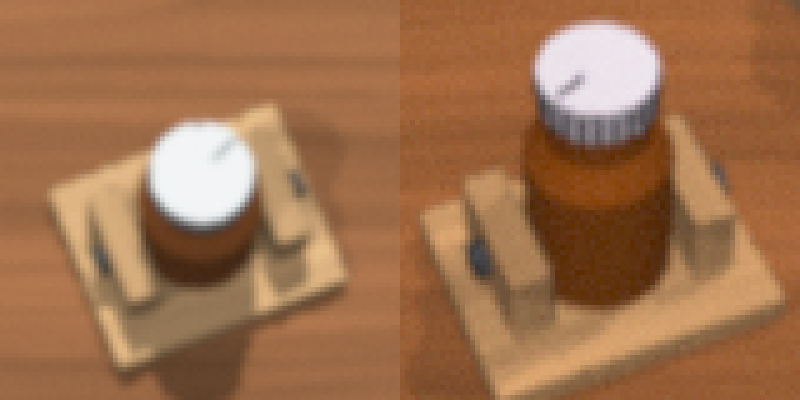

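The crop confirms it. The clamped jar at top (322,156) / scene (309,238) has a lid about 56 mm across and a base of about 150 x 110 mm, with a radial line and the neck visible. The other two clamped jars have lids about 88 mm across at that plane, so they are the larger sizes. The target is near (515,-15). I'll go up and over, since the middle jar lies under the path.

Emit:
{"method": "move_arm", "body": {
  "motion": [
    {"offset": [0,0,-0.06],"angular": [0,0,0],"jaw": 0.0854},
    {"offset": [0,0,-0.11],"angular": [0,0,0],"jaw": 0.0854},
    {"offset": [-0.047,-0.038,-0.11],"angular": [0,0,0],"jaw": 0.0854},
    {"offset": [-0.094,-0.076,-0.11],"angular": [0,0,0],"jaw": 0.0854},
    {"offset": [-0.141,-0.114,-0.11],"angular": [0,0,0],"jaw": 0.0854}
  ]
}}

```text
time_s: 0.72
eef_pos: [239.2, 361.5, 352.0]
ee_rot: [-0.0, 0.125, 0.992, -0.0]
force: [1.5, 0.6, 0.7]
grip_width: 0.997
```

Emit:
{"method": "move_arm", "body": {
  "motion": [
    {"offset": [-0.047,-0.038,0],"angular": [0,0,0],"jaw": 0.0854},
    {"offset": [-0.094,-0.076,0],"angular": [0,0,0],"jaw": 0.0854},
    {"offset": [-0.141,-0.114,0],"angular": [0,0,0],"jaw": 0.0854},
    {"offset": [-0.188,-0.152,0],"angular": [0,0,0],"jaw": 0.0854},
    {"offset": [-0.235,-0.19,0],"angular": [0,0,0],"jaw": 0.0854}
  ]
}}

```text
time_s: 1.35
eef_pos: [419.8, 118.9, 352.2]
ee_rot: [-0.0, 0.125, 0.992, 0.0]
force: [1.5, 1.0, 0.4]
grip_width: 1.0
```

Emit:
{"method": "move_arm", "body": {
  "motion": [
    {"offset": [-0.047,-0.038,0],"angular": [0,0,0],"jaw": 0.0854},
    {"offset": [-0.094,-0.076,0],"angular": [0,0,0],"jaw": 0.0854},
    {"offset": [-0.127,-0.107,0],"angular": [0,0,0],"jaw": 0.0854},
    {"offset": [-0.127,-0.107,0],"angular": [0,0,0],"jaw": 0.0854}
  ]
}}

```text
time_s: 1.85
eef_pos: [516.4, -16.7, 350.9]
ee_rot: [-0.001, 0.127, 0.992, 0.0]
force: [0.1, -0.6, -0.6]
grip_width: 1.001
```

Emit:
{"method": "move_arm", "body": {
  "motion": [
    {"offset": [0,0,0.06],"angular": [0,0,0],"jaw": 0.0854},
    {"offset": [0,0,0.12],"angular": [0,0,0],"jaw": 0.0854},
    {"offset": [0,0,0.15],"angular": [0,0,0],"jaw": 0.0854},
    {"offset": [0,0,0.15],"angular": [0,0,0],"jaw": 0.0854}
  ]
}}

```text
time_s: 2.35
eef_pos: [514.4, -13.4, 201.0]
ee_rot: [-0.002, 0.125, 0.992, 0.0]
force: [0.6, 0.3, 0.4]
grip_width: 0.999
```

Run:
```python
from rig import ctrl
from h import *
c=ctrl.capture("scene");t=ctrl.capture("top");s=ctrl.sense();print(s["eef_pos"],s["joints"],s["wrist_torque"],proj(c,s["eef_pos"]))
a=cv2.resize(c["img"][170:290,250:370],(400,400),interpolation=3);b=cv2.resize(t["img"][95:215,260:380],(400,400),interpolation=3)
cv2.imwrite("pics/crop2.png",np.hstack([a,b])[...,::-1])
```

```text
[515.96224467 -14.04068605 203.78091443] [-2.54505037e-01  3.25901063e-01  1.58403418e+00  5.88966324e-05
  1.22972103e+00 -1.57517344e+00] [ 0.03411888 -0.02581607 -0.00281043] [310.20559387 221.34974894]
```

View pics/crop2.png

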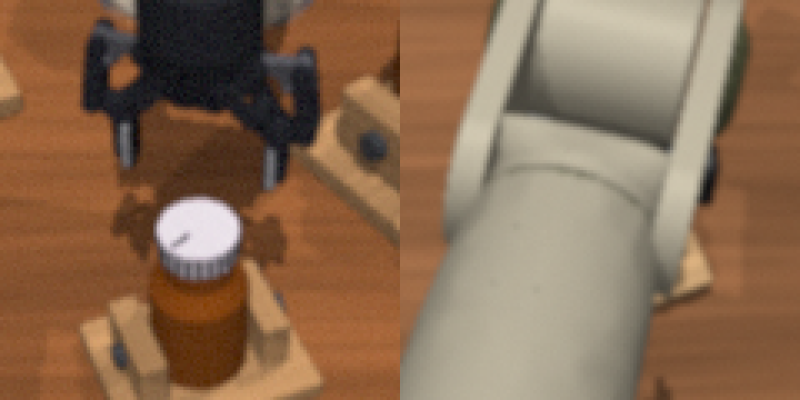

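The fingers straddle the lid (scene crop: fingers at columns 126 and 268, lid centre at 198). I'll descend.

Emit:
{"method": "move_arm", "body": {
  "motion": [
    {"offset": [0,0,0.025],"angular": [0,0,0],"jaw": 0.0854},
    {"offset": [0,0,0.05],"angular": [0,0,0],"jaw": 0.0854},
    {"offset": [0,0,0.068],"angular": [0,0,0],"jaw": 0.0854},
    {"offset": [0,0,0.068],"angular": [0,0,0],"jaw": 0.0854},
    {"offset": [0,0,0.068],"angular": [0,0,0],"jaw": 0.0854}
  ]
}}

```text
time_s: 3.08
eef_pos: [516.4, -14.5, 136.0]
ee_rot: [0.001, 0.125, 0.992, -0.0]
force: [0.6, 0.4, 0.3]
grip_width: 1.001
```

Run:
```python
from rig import ctrl
s=ctrl.sense();print(s["eef_pos"],s["force"],s["wrist_torque"])
```

```text
[516.38985732 -14.50056394 136.02945695] [0.6471487  0.43969207 0.34198816] [-0.00378467  0.01225779 -0.09041331]
```

Emit:
{"method": "move_arm", "body": {
  "motion": [
    {"offset": [0,0,0],"angular": [0,0,0],"jaw": 0.05},
    {"offset": [0,0,0],"angular": [0,0,0],"jaw": 0.05},
    {"offset": [0,0,0],"angular": [0,0,0],"jaw": 0.05},
    {"offset": [0,0,0],"angular": [0,0,0],"jaw": 0.05},
    {"offset": [0,0,0],"angular": [0,0,0],"jaw": 0.05}
  ],
  "squeeze": 50
}}

```text
time_s: 3.7
eef_pos: [515.8, -15.2, 135.5]
ee_rot: [0.001, 0.125, 0.992, -0.001]
force: [-4.0, -4.1, 8.3]
grip_width: 0.643
```

Run:
```python
from rig import ctrl
s=ctrl.sense();print(s["time_s"],s["eef_pos"],s["force"],s["wrist_torque"],s["grip_width"],s["joints"])
```

```text
3.7 [515.75839791 -15.19388854 135.5314757 ] [-3.9507602  -4.12695042  8.27823421] [-7.19179205e-01  7.04310657e-01 -3.70587163e-04] 0.64276621309083 [-0.2560186   0.40389131  1.66768439 -0.00183374  1.06861939 -1.5753318 ]
```

The grip holds at about 55 mm. Now I'll screw on in small steps, averaging torque readings between them.

```bash
cat > q.py <<'E'
from rig import ctrl
import numpy as np
T=[]
for i in range(5):
    ctrl.capture("top");s=ctrl.sense();T.append(s["wrist_torque"][2])
q=s["ee_rot"]
print(round(s["time_s"],2),"Tz %.3f sd %.3f"%(np.mean(T),np.std(T)),"tau6 %.3f"%s["tau"][5],"yaw %.2f"%np.degrees(2*np.arctan2(q[1],q[2])),"F",s["force"].round(1),"j6 %.3f"%s["joints"][5])
E
python3 q.py
```

```text
3.95 Tz 0.000 sd 0.016 tau6 -0.005 yaw 14.36 F [-4.8 -3.3  7.8] j6 -1.575
```

Emit:
{"method": "move_arm", "body": {
  "motion": [
    {"offset": [0,0,0],"angular": [0,0,2.5],"jaw": 0.05},
    {"offset": [0,0,0],"angular": [0,0,5],"jaw": 0.05},
    {"offset": [0,0,0],"angular": [0,0,5],"jaw": 0.05}
  ]
}}

```text
time_s: 4.32
eef_pos: [515.8, -15.2, 135.6]
ee_rot: [0.001, 0.168, 0.986, -0.001]
force: [-4.9, -1.5, 8.6]
grip_width: 0.64
```

```bash
python3 q.py
```

```text
4.58 Tz 0.015 sd 0.036 tau6 0.018 yaw 19.36 F [-3.5 -4.3  7.8] j6 -1.488
```

Emit:
{"method": "move_arm", "body": {
  "motion": [
    {"offset": [0,0,0],"angular": [0,0,2.5],"jaw": 0.05},
    {"offset": [0,0,0],"angular": [0,0,5],"jaw": 0.05},
    {"offset": [0,0,0],"angular": [0,0,5],"jaw": 0.05}
  ]
}}

```text
time_s: 4.95
eef_pos: [515.8, -15.0, 135.5]
ee_rot: [0.001, 0.211, 0.977, -0.001]
force: [-3.7, -2.3, 8.2]
grip_width: 0.638
```

```bash
python3 q.py
```

```text
5.2 Tz 0.008 sd 0.003 tau6 0.019 yaw 24.35 F [-4.3 -2.5  8.7] j6 -1.401
```

Emit:
{"method": "move_arm", "body": {
  "motion": [
    {"offset": [0,0,0],"angular": [0,0,4],"jaw": 0.05},
    {"offset": [0,0,0],"angular": [0,0,10],"jaw": 0.05},
    {"offset": [0,0,0],"angular": [0,0,10],"jaw": 0.05}
  ]
}}

```text
time_s: 5.58
eef_pos: [515.9, -14.9, 135.5]
ee_rot: [0.001, 0.296, 0.955, -0.0]
force: [-3.7, -2.4, 7.8]
grip_width: 0.642
```

```bash
python3 q.py
```

```text
5.83 Tz 0.029 sd 0.026 tau6 0.010 yaw 34.36 F [-3.3 -2.9  7.7] j6 -1.226
```

Emit:
{"method": "move_arm", "body": {
  "motion": [
    {"offset": [0,0,0],"angular": [0,0,2.5],"jaw": 0.05},
    {"offset": [0,0,0],"angular": [0,0,5],"jaw": 0.05},
    {"offset": [0,0,0],"angular": [0,0,5],"jaw": 0.05}
  ]
}}

```text
time_s: 6.2
eef_pos: [515.9, -14.8, 135.5]
ee_rot: [0.001, 0.337, 0.942, -0.0]
force: [-2.2, -1.6, 8.5]
grip_width: 0.64
```

```bash
python3 q.py
```

```text
6.45 Tz 0.002 sd 0.018 tau6 0.020 yaw 39.36 F [-1.9 -1.6  6.8] j6 -1.139
```

Emit:
{"method": "move_arm", "body": {
  "motion": [
    {"offset": [0,0,0],"angular": [0,0,2.5],"jaw": 0.05},
    {"offset": [0,0,0],"angular": [0,0,5],"jaw": 0.05},
    {"offset": [0,0,0],"angular": [0,0,5],"jaw": 0.05}
  ]
}}

```text
time_s: 6.82
eef_pos: [516.0, -14.8, 135.5]
ee_rot: [0.001, 0.378, 0.926, -0.0]
force: [-3.0, -0.2, 7.2]
grip_width: 0.641
```

```bash
python3 q.py
```

```text
7.08 Tz 0.136 sd 0.014 tau6 0.139 yaw 44.34 F [-2.6 -1.2  7.5] j6 -1.052
```

The torque jumped to 0.14 N m, so this is the bind. I'll add 2.5° so it is clearly past 0.06 rad (expect about 0.23 N m).

Emit:
{"method": "move_arm", "body": {
  "motion": [
    {"offset": [0,0,0],"angular": [0,0,2.5],"jaw": 0.05},
    {"offset": [0,0,0],"angular": [0,0,2.5],"jaw": 0.05}
  ]
}}

```text
time_s: 7.32
eef_pos: [516.0, -14.7, 135.6]
ee_rot: [0.001, 0.398, 0.918, -0.0]
force: [-2.5, -0.3, 7.8]
grip_width: 0.631
```

```bash
python3 q.py
```

```text
7.58 Tz 0.235 sd 0.025 tau6 0.222 yaw 46.83 F [-2.5 -1.2  7.5] j6 -1.008
```

It binds clearly at 0.23 N m, about 0.11 rad, with a slope of 2 N m/rad as described. Backing off 51°: 6° of strain and 45° of lid.

Emit:
{"method": "move_arm", "body": {
  "motion": [
    {"offset": [0,0,0],"angular": [0,0,-5],"jaw": 0.05},
    {"offset": [0,0,0],"angular": [0,0,-12],"jaw": 0.05},
    {"offset": [0,0,0],"angular": [0,0,-19],"jaw": 0.05},
    {"offset": [0,0,0],"angular": [0,0,-26],"jaw": 0.05},
    {"offset": [0,0,0],"angular": [0,0,-26],"jaw": 0.05}
  ]
}}

```text
time_s: 8.2
eef_pos: [515.8, -15.1, 135.5]
ee_rot: [0.001, 0.18, 0.984, -0.001]
force: [-3.7, -4.0, 8.1]
grip_width: 0.642
```

Emit:
{"method": "move_arm", "body": {
  "motion": [
    {"offset": [0,0,0],"angular": [0,0,-7],"jaw": 0.05},
    {"offset": [0,0,0],"angular": [0,0,-14],"jaw": 0.05},
    {"offset": [0,0,0],"angular": [0,0,-20],"jaw": 0.05},
    {"offset": [0,0,0],"angular": [0,0,-25],"jaw": 0.05},
    {"offset": [0,0,0],"angular": [0,0,-25],"jaw": 0.05}
  ]
}}

```text
time_s: 8.82
eef_pos: [515.8, -15.5, 135.6]
ee_rot: [0.0, -0.037, 0.999, -0.001]
force: [-5.1, -6.0, 8.3]
grip_width: 0.645
```

```bash
python3 q.py
```

```text
9.07 Tz -0.038 sd 0.028 tau6 -0.021 yaw -4.14 F [-4.  -5.7  7.2] j6 -1.898
```

Emit:
{"method": "move_arm", "body": {
  "motion": [
    {"offset": [0,0,0],"angular": [0,0,0],"jaw": 0.07},
    {"offset": [0,0,0],"angular": [0,0,0],"jaw": 0.0854},
    {"offset": [0,0,0],"angular": [0,0,0],"jaw": 0.0854},
    {"offset": [0,0,0],"angular": [0,0,0],"jaw": 0.0854},
    {"offset": [0,0,0],"angular": [0,0,0],"jaw": 0.0854}
  ]
}}

```text
time_s: 9.7
eef_pos: [515.6, -14.3, 134.3]
ee_rot: [-0.0, -0.036, 0.999, 0.0]
force: [-0.2, 0.1, -0.2]
grip_width: 1.003
```

The lid is released and the force has gone to zero. I'll rise and check the line mark.

Emit:
{"method": "move_arm", "body": {
  "motion": [
    {"offset": [0,0,-0.03],"angular": [0,0,0],"jaw": 0.0854},
    {"offset": [0,0,-0.07],"angular": [0,0,0],"jaw": 0.0854},
    {"offset": [0,0,-0.12],"angular": [0,0,0],"jaw": 0.0854},
    {"offset": [0,0,-0.12],"angular": [0,0,0],"jaw": 0.0854},
    {"offset": [0,0,-0.12],"angular": [0,0,0],"jaw": 0.0854}
  ]
}}

```text
time_s: 10.32
eef_pos: [515.3, -14.3, 253.6]
ee_rot: [-0.001, -0.036, 0.999, 0.0]
force: [0.1, -0.2, -0.7]
grip_width: 1.002
```

```bash
python3 q.py
python3 - <<'E'
from rig import ctrl
from h import *
c=ctrl.capture("scene");s0=dict(np.load("scene0.npz"))["img"]
f=lambda i:cv2.resize(i[205:305,270:370],(400,400),interpolation=3)
cv2.imwrite("pics/crop3.png",np.hstack([f(s0),f(c["img"])])[...,::-1])
E
```

```text
10.57 Tz 0.007 sd 0.014 tau6 0.000 yaw -4.13 F [-0.1  0.4  0.9] j6 -1.898
```

View pics/crop3.png

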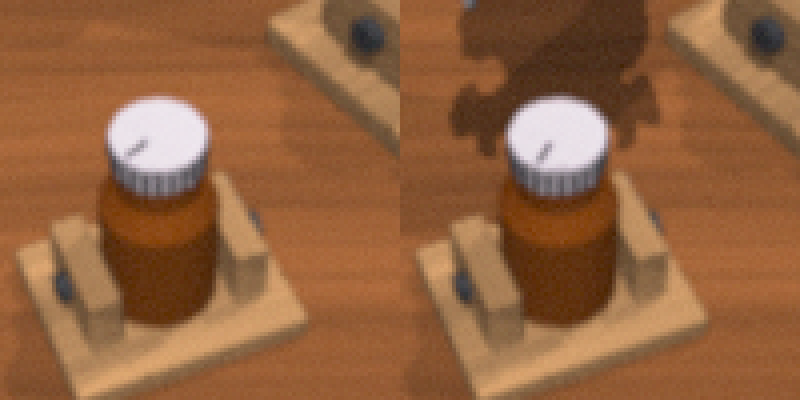

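The line has moved from pixel (135,148) to (543,153) in the crop. That is about 20° counter-clockwise overall, matching the 18.5° the arm turned. The arm is clear of the lid.

```bash
python3 -c "
from rig import ctrl
print(ctrl.finish_job())"
```

```text
the job is handed in; nothing more can be done
None
```

I screwed the lid of the smallest clamped jar on until it bound, backed it off by about an eighth of a turn and let go. The job is handed in; no verdict is reported.

- **Bind:** it bound after about 26° of turning. I pressed it to about 0.23 N m, roughly 0.11 rad of thread strain by the given 2 N m per rad, well short of the 0.32 rad limit.
- **Back-off:** I turned it back 51°, of which about 45° was lid movement past the bind and the rest released the strain.
- **Last checks:**
  - After release the force on the tool was about zero, and the gripper now stands about 120 mm above where it gripped.
  - The line on the lid ended about 20° counter-clockwise of where it started, against 18.5° expected from the arm's turn.
- **Tall jar:** I never went near it, but I did not measure its position again at the end.
- **Disagreement:** the two camera views differed by about 3 mm on the lid's position, which did not affect the grip.

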